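Seal the blue-hatch test chamber with its T-handle latch

ROBOT

A 7-joint arm with a two-finger parallel gripper is mounted at the origin on the work surface. World frame = base frame: x ahead of the robot, y to its left, z up, the work surface at z = 0. Lengths are in m, angles in rad, forces in N, time in s.
With the tool pointing down it reaches from about 0.425 to 0.925 m from the base axis. Payload 6.8 kg.
Tool frame: the origin (TCP) lies at the very end of the fingers, on their centre line; the grasp point (between the pads) lies 19 mm behind it; z points along the fingers, y is the line along which they close (so a half turn about z gives the same grasp; the last joint's range is limited). The gripper opens to 88 mm and grips with 3 to 60 N. Pads are 20 mm wide; open, the fingers measure 115 mm over their backs; the gripper's body (75 mm by 178 mm) begins 61 mm behind the grasp point.
Start: joints at [-1.392, 0.477, 0.022, 1.555, -0.011, 1.109, -0.083], TCP at [0.191, 0.647, 0.223] pointing down, gripper open.
Joint ranges: [-2.96, 2.96], [-0.34, 2.1], [-1.41, 1.46], [0.24, 2.44], [-1.37, 4.51], [0.17, 1.92], [-2.96, 2.96]. Speed limits (rad/s): [2.39, 2.39, 3.14, 3.14, 3.14, 3.14, 3.14].

INTERFACE

Orientations are given as a rotation vector (axis times angle).
In Python, from rig import bot gives the robot as it stands. The module is installed in compiled form; this text tells all that it offers.
- The arm moves only by the shell command python3 -m jog 'ROWS'. ROWS is JSON, a list that holds one entry, the list of rows, each a list of 5 numbers: the opening, from 0 (shut) to 1 (fully open), then the shift along the tool's x, y, z in m, then the turn about the tool's z in degrees. In form: [[[jaw, x, y, z, turn], ...]]. A call has 1 to 5 rows; each row shifts and turns the commanded pose from where the row before left it, along the tool's axes as they then stand; what a row does not reach is not made up. A row lasts 1/8 s, in which the tool goes at most 62.5 mm and 10.7 degrees, less where a joint would pass 70% of its speed; a pose out of reach is approached as far as the arm can. A call is refused whole if a number of a shift passes 0.0625 or a number of a turn 10.7, either way. A call with a gripper value outside its range is refused whole. The fingers move at their own pace and stop on an object; the grip force is fixed at half the most. Time passes only in rows, so rows that do not move let the fingers close. It gives the time, the measured TCP pose, the force, the opening and the grip force at its end, in the units of the state.
- bot.sense(): the state, without advancing time (a new reading comes with each control period).
- bot.capture(name): name is "scene" or "top"; returns the picture (400x640x3 uint8, red, green, blue); there is no depth.
- bot.get_calibration(name): a dict with "fx", "fy", "cx", "cy" (pixels), "eye" and "rotation" of the camera in the world. Camera axes: x right, y down, z forward; pixel columns grow to the right and rows downward; lengths in m; the calibration is good to about 2 mm. A picture is of the moment at which its call begins. get_calibration takes no time and is no camera call.
- bot.hand_in(): hands the job in; it is judged then, once.
The state is a dict: "clock": time; "joint_pos": joint angles; "joint_vel": joint speeds; "effort": joint torques, N m; "eef_pos": TCP position; "eef_rot": TCP orientation; "force": force on the tool from outside, world axes, zero at the start; "torque": the same for the moment, N m; "opening": finger opening in m; "finger_force": force on a finger pad.
Only numpy, scipy, OpenCV 4.12 (cv2) and the standard library are available. Lean on these libraries where they do the work, as an engineer would, in place of code of your own. Each camera call takes 0.05 s, during which the arm holds its last target. There are 200 camera calls.

TASK

Two small test chambers stand on the lab bench with their gasketed top hatches unlatched. Seal the one with the blue hatch: turn its black T-handle clockwise (seen from above) to the end of its quarter turn, so that the hatch is drawn down tight on its gasket, then let go. Leave the latch of the white-hatch chamber as it is.

Things in the scene. Friction and masses are not known exactly. Their poses are not given: they have to be found in the camera images.
- latch_grip (a point): Centre of the black T-handle bar on the blue hatch, on the turning axis. Bar 80 mm long, 15 wide, 18 high (top 9 mm above this point) on a 20 mm thick stem. Point is 32 mm above the hatch's top, about 170 mm above the bench; it sinks up to 6 mm as the latch turns home. x runs along the bar, y across it, z up (tipped 2 degrees at most). White stripe marks the bar's -x end.
- latch (a joint): Angle of that T-handle, rad: 0 = fully unlatched (stripe to the red dot), 1.571 = fully latched (stripe to the green dot, hard stop). Grows as it turns clockwise seen from above; starts at 0.15 to 0.45. Resists with up to 0.3 N m and stays where it is left.
- hatch (a joint): Angle of the blue hatch, rad: 0 = tight on its frame, 0.025 to 0.032 = unlatched, near edge some 7 mm up. Drawn down by the latch only. It tops a fixed off-white chamber 240 mm deep, 180 wide, 130 high, placed and yawed anew each time. Hinge on the far edge, 175 mm behind the latch axis; that axis is 65 mm inside the near edge, midway across.
- spare_latch (a joint): Angle of the like T-handle on the bystander chamber (white hatch, grey body, same size), which stands to the left or right of the blue one, at least 0.3 m away centre to centre. Same meaning of values; starts at 0.15 to 0.45. Not to be turned.

How it is judged:
By the outcome, as a careful person would: the job done as asked, in the order asked, and still so for the second after the job is handed in, with the robot touching nothing.
It also fails if it takes over 32 s, if anything falls off the work surface, if the arm or the gripper's body presses on something with over 40 N, if the wrist force passes 120 N, or if a joint passes its speed limit or range.

## Working session

There is one attempt and no reset: what is moved stays moved. The work goes in short steps, Python scripts to look and compute and a shell command to move; the robot and the scene stay as the last step left them, time stands still between calls to the robot, and variables do not carry over. Pictures are saved under pics/ and viewed, at most 10 in all, crops included, and the job is handed in when it is done.

```bash
mkdir -p pics; python3 - <<'E'
from rig import bot
import cv2
for n in ("scene","top"):
    im=bot.capture(n); cv2.imwrite(f"pics/{n}0.png",im[:,:,::-1]); c=bot.get_calibration(n); print(n,c)
s=bot.sense(); print(s['clock'],s['eef_pos'],s['eef_rot'],s['opening'],s['force'])
E
```

```text
scene {'fx': 498.09775558647067, 'fy': 498.09775558647067, 'cx': 319.6046654496993, 'cy': 198.293636489686, 'eye': array([ 1.23704413, -0.01566098,  1.05380136]), 'rotation': array([-1.84971706, -1.89568916,  0.58834162])}
top {'fx': 399.67453520177963, 'fy': 399.67453520177963, 'cx': 321.05130141688113, 'cy': 193.8282204334917, 'eye': array([ 0.52822503, -0.0200355 ,  1.02337946]), 'rotation': array([-2.18690932,  2.12416626, -0.08156211])}
0.1 [0.19081072 0.64693482 0.22178954] [-4.48907292e-01 -3.10922730e+00  2.47022689e-03] 0.08787501576005366 [ 0.06142696 -0.3274023  -0.3773438 ]
```

View pics/scene0.png

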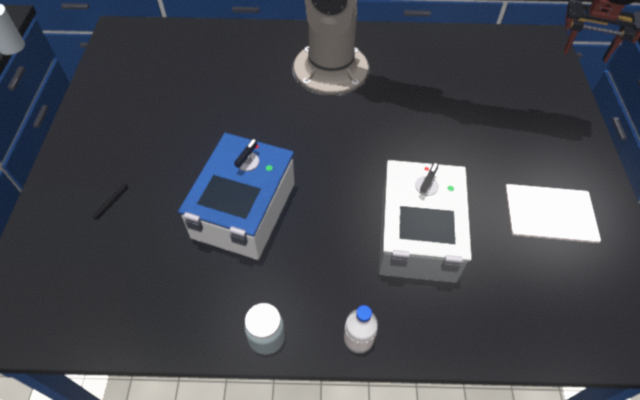

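View pics/top0.png

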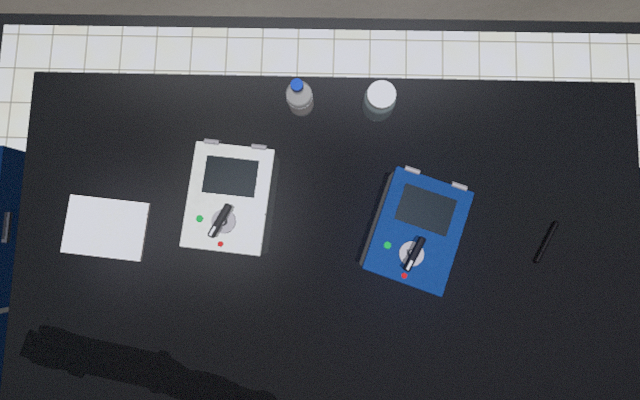

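The blue hatch is at right in the top view: handle about (413,254), red dot (404,276), green dot (387,245). The white one is around (222,221). The scene view shows the blue handle near (246,154). Next I measure the handle using both views.

```bash
cat > h.py <<'E'
import numpy as np, cv2
from scipy.spatial.transform import Rotation as R
from rig import bot
def ray(n,p,z):
    c=bot.get_calibration(n); M=R.from_rotvec(c['rotation']).as_matrix()
    d=M@np.array([(p[0]-c['cx'])/c['fx'],(p[1]-c['cy'])/c['fy'],1.]); e=np.array(c['eye'])
    return e+d*(z-e[2])/d[2]
E
python3 - <<'E'
from h import *
t=cv2.imread('pics/top0.png'); s=cv2.imread('pics/scene0.png')
a=cv2.resize(t[215:305,355:475],(600,450),interpolation=cv2.INTER_CUBIC)
b=cv2.resize(s[125:195,205:300],(600,442),interpolation=cv2.INTER_CUBIC)
cv2.imwrite('pics/ta.png',a); cv2.imwrite('pics/sa.png',b)
for n,im,(x0,y0,x1,y1) in (('top',t,(355,215,475,305)),('scene',s,(205,125,300,195))):
    c=im[y0:y1,x0:x1].astype(int); B,G,Rr=c[...,0],c[...,1],c[...,2]
    for nm,m in (('red',(Rr>B+60)&(Rr>G+60)),('green',(G>Rr+50)&(G>B+20))):
        v,u=np.nonzero(m); p=(u.mean()+x0,v.mean()+y0); print(n,nm,len(u),p,ray(n,p,.138).round(4))
h=cv2.cvtColor(t,cv2.COLOR_BGR2HSV); m=cv2.inRange(h,(100,120,60),(130,255,255)); m[:120]=0;m[:,:340]=0;m[310:]=0
k=max(cv2.findContours(m,0,2)[0],key=cv2.contourArea); r=cv2.minAreaRect(k); q=[ray('top',p,.141) for p in cv2.boxPoints(r)]; print(np.round(q,3))
E
```

```text
top red 20 (np.float64(403.95), np.float64(275.1)) [ 0.4469 -0.1799  0.138 ]
top green 41 (np.float64(387.0), np.float64(244.7560975609756)) [ 0.5111 -0.1424  0.138 ]
scene red 5 (np.float64(256.6), np.float64(146.2)) [ 0.4481 -0.178   0.138 ]
scene green 26 (np.float64(268.61538461538464), np.float64(167.65384615384616)) [ 0.5133 -0.1437  0.138 ]
[[ 0.455 -0.086  0.141]
 [ 0.689 -0.159  0.141]
 [ 0.633 -0.337  0.141]
 [ 0.403 -0.26   0.141]]
```

View pics/ta.png

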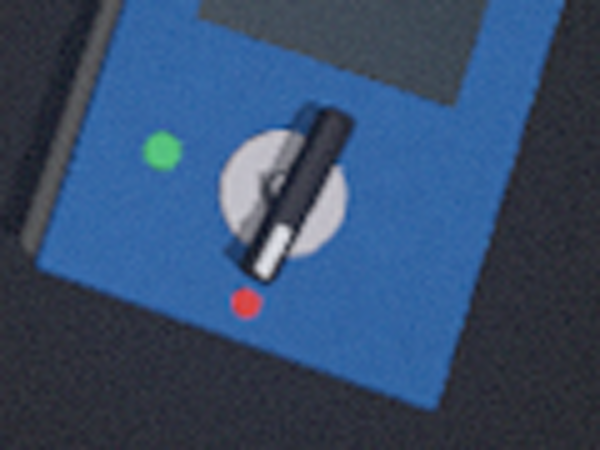

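View pics/sa.png

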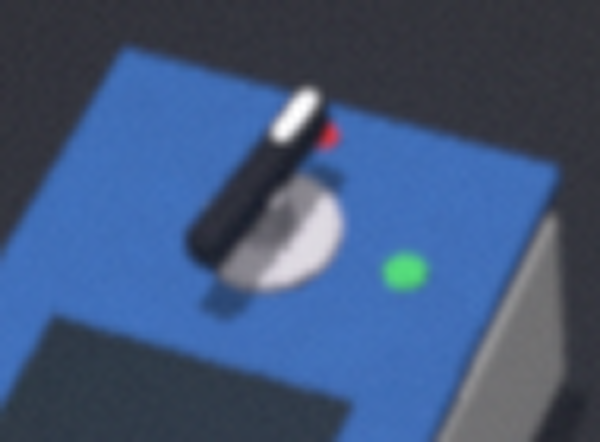

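Top crop: bar ends at about (422,238) and, on the stripe end, (406.2,269.4); disk centre is about (411.8,253.8). The scene crop has the bar ends at about (313,92) and (202,257).

```bash
python3 - <<'E'
from h import *
f=lambda p:(355+p[0]/5,215+p[1]/5); g=lambda p:(205+p[0]*95/600,125+p[1]*95/600)
d=ray('top',f((284,194)),.139);print('disk top',d, 'scene',ray('scene',g((280,233)),.139))
for n,a,b in (('top',f((340,108)),f((258,278))),('scene',g((200,242)),g((313,90)))):
    A=ray(n,a,.179);B=ray(n,b,.179);print(n,A,B,(A+B)/2,np.linalg.norm(A-B),np.degrees(np.arctan2(*(B-A)[1::-1])))
for nm,p in (('red',(.4469,-.1799)),('green',(.5111,-.1424))): v=np.array(p)-d[:2];print(nm,np.hypot(*v),np.degrees(np.arctan2(v[1],v[0])))
s=bot.sense();M=R.from_rotvec(s['eef_rot']).as_matrix();print(M.round(3))
E
```

```text
disk top [ 0.49323715 -0.19634552  0.139     ] scene [ 0.49805331 -0.19036687  0.139     ]
top [ 0.53111446 -0.21136167  0.179     ] [ 0.46001044 -0.17790752  0.179     ] [ 0.49556245 -0.1946346   0.179     ] 0.07858092966276028 154.80320833533523
scene [ 0.53528565 -0.2107402   0.179     ] [ 0.4623131  -0.17753228  0.179     ] [ 0.49879938 -0.19413624  0.179     ] 0.08017330458789267 155.53094585162566
red 0.049168959382104645 160.45971139991917
green 0.05682605817666751 71.6788677869514
[[-0.959  0.283 -0.   ]
 [ 0.283  0.959 -0.002]
 [-0.    -0.002 -1.   ]]
```

Both views agree on the axis: about (0.4965,-0.1945), bar yaw about 155°. The tool needs about an 8° turn first, then about +81° to latch. I raise the tool and go around.

```bash
python3 -m jog '[[[1,-0.04,-0.014,-0.03,0],[1,-0.055,-0.02,-0.02,0],[1,-0.055,-0.02,-0.02,0],[1,-0.055,-0.02,-0.01,0],[1,-0.055,-0.02,0,0]]]'; python3 -m jog '[[[1,-0.05,-0.02,0,0],[1,-0.01,-0.06,0,0],[1,-0.01,-0.06,0,0],[1,0,-0.06,0,0],[1,0,-0.06,0,0]]]'; python3 -m jog '[[[1,0,-0.06,0,0],[1,0,-0.06,0,0],[1,0,-0.06,0,0],[1,0,-0.06,0,0],[1,0,-0.06,0,4]]]'
cat >> h.py <<'E'
def go(t,yaw):
    "tool-frame shift to world target t, and turn so tool x gets to yaw (deg)"
    s=bot.sense();M=R.from_rotvec(s['eef_rot']).as_matrix();y=np.degrees(np.arctan2(M[1,0],M[0,0]))
    print('t',s['clock'],'pos',s['eef_pos'].round(4),'yaw',round(y,2),'shift',(M.T@(np.array(t)-s['eef_pos'])).round(4),'turn',round(y-yaw,2),'F',s['force'].round(1),'T',s['torque'].round(2),'op',round(s['opening'],4),'ff',s['finger_force'],'q',s['joint_pos'].round(2), 'tilt',M[2].round(3))
E
python3 -c "
from h import *
go((.497,-.1945,.25),155)"
```

```text
clock: 0.72
eef_pos: [0.4153, 0.4826, 0.3035]
eef_rot: [0.449, 3.109, 0.002]
force: [0.6, 0.6, -0.2]
opening: 0.0879
finger_force: 0.0
clock: 1.35
eef_pos: [0.4066, 0.2124, 0.3023]
eef_rot: [-0.45, -3.109, 0.0]
force: [-0.0, -0.5, 0.4]
opening: 0.0879
finger_force: 0.0
clock: 1.98
eef_pos: [0.3214, -0.0749, 0.3025]
eef_rot: [0.559, 3.091, 0.001]
force: [0.9, -0.3, -0.0]
opening: 0.0879
finger_force: 0.0
t 1.975 pos [ 0.3214 -0.0749  0.3025] yaw 159.5 shift [-0.2063 -0.0506  0.0525] turn 4.5 F [ 0.9 -0.3 -0. ] T [-0.1  -0.12 -0.  ] op 0.0879 ff 0.0 q [-0.55 -0.3   0.47  2.19  0.14  1.22  1.07] tilt [-0.     0.001 -1.   ]
```

```bash
python3 -m jog '[[[1,-0.05,-0.0125,0,0],[1,-0.05,-0.0125,0.01,0],[1,-0.05,-0.0125,0.02,0],[1,-0.056,-0.013,0.02,0],[1,0,0,0,4.5]]]'; python3 - <<'E'
from h import *
go((.497,-.1945,.22),155)
for n in ('top','scene'): cv2.imwrite(f'pics/{n}1.png',bot.capture(n)[:,:,::-1])
t=cv2.imread('pics/top1.png'); s=cv2.imread('pics/scene1.png')
cv2.imwrite('pics/c1.png',np.hstack([cv2.resize(t[200:300,350:475],(400,320)),cv2.resize(s[80:205,195:320],(320,320))]))
E
```

```text
clock: 2.6
eef_pos: [0.499, -0.1938, 0.2483]
eef_rot: [-0.68, -3.059, 0.012]
force: [0.0, 0.3, 0.1]
opening: 0.0876
finger_force: 0.0
t 2.6 pos [ 0.499  -0.1938  0.2483] yaw 154.94 shift [ 0.0013 -0.0012  0.0283] turn -0.06 F [0.  0.3 0.1] T [ 0.02  0.02 -0.05] op 0.0876 ff 0.0 q [-0.43  0.29  0.84  1.9  -0.23  1.07  1.63] tilt [ 0.006 -0.009 -1.   ]
```

View pics/c1.png

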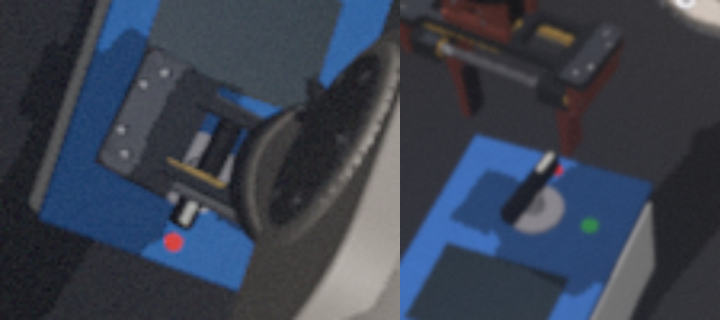

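The gripper straddles the handle: the bar is centred between the fingers in the top crop, around (210,160). I descend so the tips reach just above the bar's underside, and close there.

```bash
python3 -m jog '[[[1,0.001,-0.001,0.02,0],[1,0,0,0.02,0],[1,0,0,0.02,0],[1,0,0,0.02,0],[1,0,0,0.005,0]]]'; python3 -m jog '[[[1,0,0,0,0]]]';python3 -c "
from h import *
go((.497,-.1945,.1635),155)"
```

```text
clock: 3.32
eef_pos: [0.4958, -0.1921, 0.1676]
eef_rot: [-0.676, -3.068, -0.002]
force: [-0.5, 0.8, 0.2]
opening: 0.0879
finger_force: 0.0
clock: 3.45
eef_pos: [0.4965, -0.1927, 0.1684]
eef_rot: [0.677, 3.067, 0.001]
force: [0.3, 0.3, 0.2]
opening: 0.0877
finger_force: 0.0
t 3.45 pos [ 0.4965 -0.1927  0.1684] yaw 155.11 shift [-0.0012 -0.0014  0.0049] turn 0.11 F [0.3 0.3 0.2] T [-0.02  0.02  0.02] op 0.0877 ff 0.0 q [-0.36  0.38  0.78  1.99 -0.34  0.9   1.73] tilt [-0.001  0.001 -1.   ]
```

```bash
python3 -m jog '[[[1,-0.001,-0.001,0.005,0],[0.5,0,0,0,0],[0.2,0,0,0,0],[0,0,0,0,0],[0,0,0,0,0]]]'; python3 -m jog '[[[0,0,0,0,0],[0,0,0,0,0],[0,0,0,0,0]]]';python3 -c "
from h import *
go((.497,-.1945,.1635),155)"
```

```text
clock: 4.08
eef_pos: [0.497, -0.1943, 0.1627]
eef_rot: [0.678, 3.067, -0.0]
force: [-0.4, -0.2, -0.1]
opening: 0.0515
finger_force: 0.0
clock: 4.45
eef_pos: [0.4967, -0.1949, 0.1626]
eef_rot: [-0.678, -3.067, 0.002]
force: [-3.4, -7.2, -0.1]
opening: 0.0213
finger_force: 4.7
t 4.45 pos [ 0.4967 -0.1949  0.1626] yaw 155.06 shift [-0.0001  0.0005 -0.0009] turn 0.06 F [-3.4 -7.2 -0.1] T [-2.    0.95 -0.01] op 0.0213 ff 4.691362380981445 q [-0.35  0.4   0.77  1.99 -0.35  0.89  1.74] tilt [-0.    -0.001 -1.   ]
```

```bash
python3 -m jog '[[[0,0,-0.001,0,0],[0,0,-0.001,0,0],[0,0,0,0,0],[0,0,0,0,0]]]';python3 -c "
from h import *
go((.497,-.1945,.1635),155)"
```

```text
clock: 4.95
eef_pos: [0.496, -0.1962, 0.1632]
eef_rot: [-0.68, -3.067, -0.001]
force: [-2.6, 1.8, 6.0]
opening: 0.0147
finger_force: 50.5
t 4.95 pos [ 0.496  -0.1962  0.1632] yaw 155.01 shift [-0.0002  0.0019 -0.0003] turn 0.01 F [-2.6  1.8  6. ] T [ 0.05  0.65 -0.22] op 0.0147 ff 50.45762957073748 q [-0.35  0.39  0.77  1.99 -0.35  0.89  1.74] tilt [ 0.     0.001 -1.   ]
```

Solid grip on the bar (14.7 mm). I turn in small steps and watch the force.

```bash
python3 -m jog '[[[0,0,0,0,4],[0,0,0,0,5],[0,0,0,0,5],[0,0,0,0,5],[0,0,0,0,0]]]';python3 -c "
from h import *
go((.496,-.1962,.1635),72.7)"
```

```text
clock: 5.58
eef_pos: [0.4956, -0.196, 0.1622]
eef_rot: [-1.174, -2.913, 0.001]
force: [-0.5, -1.0, -1.9]
opening: 0.0145
finger_force: 44.1
t 5.575 pos [ 0.4956 -0.196   0.1622] yaw 136.11 shift [-0.0005  0.0001 -0.0013] turn 63.41 F [-0.5 -1.  -1.9] T [-0.48  0.37 -0.11] op 0.0145 ff 44.07262363121845 q [-0.41  0.42  0.86  2.   -0.41  0.9   1.47] tilt [ 0.001 -0.001 -1.   ]
```

```bash
python3 -m jog '[[[0,0,0,0,6],[0,0,0,0.0005,6],[0,0,0,0,6],[0,0,0,0.0005,6],[0,0,0,0,0]]]';python3 -c "
from h import *
go((.496,-.1962,.1635),72.7)"
```

```text
clock: 6.2
eef_pos: [0.4952, -0.1958, 0.1609]
eef_rot: [-1.751, -2.606, 0.002]
force: [-2.3, -0.3, -5.7]
opening: 0.0148
finger_force: 38.4
t 6.2 pos [ 0.4952 -0.1958  0.1609] yaw 112.2 shift [-0.0007  0.0006 -0.0026] turn 39.5 F [-2.3 -0.3 -5.7] T [-0.49  0.59 -0.  ] op 0.0148 ff 38.43305826187134 q [-0.48  0.47  0.97  2.   -0.48  0.92  1.13] tilt [ 0.001 -0.002 -1.   ]
```

```bash
python3 -m jog '[[[0,0,0,0.001,6],[0,0,0,0.0005,6],[0,0,0,0.001,6],[0,0,0,0.0005,6],[0,0,0,0,0]]]';python3 -c "
from h import *
go((.496,-.1962,.1635),72.7)"
```

```text
clock: 6.82
eef_pos: [0.4949, -0.1958, 0.1591]
eef_rot: [-2.254, -2.183, 0.0]
force: [-8.5, 3.0, 10.4]
opening: 0.0145
finger_force: 38.3
t 6.825 pos [ 0.4949 -0.1958  0.1591] yaw 88.17 shift [-0.0004  0.0011 -0.0044] turn 15.47 F [-8.5  3.  10.4] T [ 0.46  1.95 -0.12] op 0.0145 ff 38.33383306860924 q [-0.54  0.53  1.08  2.   -0.58  0.96  0.8 ] tilt [ 0.002 -0.003 -1.   ]
```

```bash
python3 -m jog '[[[0,0,0,0.0005,5],[0,0,0,0.0005,4],[0,0,0,0.0005,4],[0,0,0,0,3],[0,0,0,0,0]]]';python3 -c "
from h import *
go((.496,-.1962,.1635),72.7)"
```

```text
clock: 7.45
eef_pos: [0.4947, -0.1957, 0.158]
eef_rot: [-2.535, -1.849, 0.0]
force: [-10.5, 3.1, 16.9]
opening: 0.0151
finger_force: 38.7
t 7.45 pos [ 0.4947 -0.1957  0.158 ] yaw 72.21 shift [-0.0001  0.0014 -0.0055] turn -0.49 F [-10.5   3.1  16.9] T [ 0.72  2.33 -0.03] op 0.0151 ff 38.742464035749435 q [-0.57  0.58  1.15  2.01 -0.64  0.98  0.59] tilt [ 0.002 -0.003 -1.   ]
```

```bash
python3 -m jog '[[[0,0,0,0,2],[0,0,0,0,2],[0,0,0,0,0]]]';python3 -c "
from h import *
go((.496,-.1962,.1635),72.7)"; python3 -m jog '[[[0,0,0,0,2],[0,0,0,0,2],[0,0,0,0,0]]]';python3 -c "
from h import *
go((.496,-.1962,.1635),72.7)"
```

```text
clock: 7.82
eef_pos: [0.4947, -0.1958, 0.158]
eef_rot: [-2.596, -1.762, 0.001]
force: [-10.7, 3.9, 15.3]
opening: 0.0151
finger_force: 41.5
t 7.825 pos [ 0.4947 -0.1958  0.158 ] yaw 68.34 shift [ 0.0001  0.0014 -0.0055] turn -4.36 F [-10.7   3.9  15.3] T [0.58 2.38 0.79] op 0.0151 ff 41.498670046421466 q [-0.58  0.59  1.16  2.01 -0.66  0.99  0.53] tilt [ 0.001 -0.004 -1.   ]
clock: 8.2
eef_pos: [0.4945, -0.1963, 0.158]
eef_rot: [-2.657, -1.671, 0.003]
force: [-10.2, 1.3, 14.9]
opening: 0.0164
finger_force: 39.9
t 8.2 pos [ 0.4945 -0.1963  0.158 ] yaw 64.32 shift [ 0.0008  0.0013 -0.0055] turn -8.38 F [-10.2   1.3  14.9] T [0.28 2.39 0.8 ] op 0.0164 ff 39.918061760254204 q [-0.59  0.6   1.18  2.01 -0.67  1.    0.48] tilt [ 0.    -0.003 -1.   ]
```

Hard stop reached: torque is 0.8 N m and the bar is wedging the fingers apart. I release in place, rise straight up and look.

```bash
python3 -m jog '[[[0.5,0,0,0,0],[1,0,0,0,0],[1,0,0,0,0],[1,0,0,0,0],[1,0,0,0,0]]]'; python3 -m jog '[[[1,0,0,-0.02,0],[1,0,0,-0.04,0],[1,0,0,-0.05,0],[1,0,0,-0.05,0],[1,0,0,0,0]]]'; python3 -m jog '[[[1,-0.03,0.05,0,0],[1,-0.03,0.05,0,0],[1,-0.03,0.05,0,0],[1,0,0.05,0,0],[1,0,0,0,0]]]'
python3 - <<'E'
from h import *
go((.497,-.1945,.22),155)
for n in ('top','scene'): cv2.imwrite(f'pics/{n}2.png',bot.capture(n)[:,:,::-1])
t=cv2.imread('pics/top2.png'); s=cv2.imread('pics/scene2.png')
cv2.imwrite('pics/c2.png',np.hstack([cv2.resize(t[200:300,350:475],(400,320)),cv2.resize(s[80:205,195:320],(320,320))]))
E
```

```text
clock: 8.82
eef_pos: [0.4962, -0.1959, 0.157]
eef_rot: [-2.663, -1.667, 0.0]
force: [0.5, -0.1, -0.2]
opening: 0.0624
finger_force: 0.0
clock: 9.45
eef_pos: [0.4976, -0.1978, 0.3215]
eef_rot: [2.66, 1.663, 0.008]
force: [-0.9, 0.8, 0.1]
opening: 0.0881
finger_force: 0.0
clock: 10.07
eef_pos: [0.6369, -0.3638, 0.3151]
eef_rot: [-2.662, -1.666, 0.004]
force: [0.5, 0.4, -1.5]
opening: 0.0877
finger_force: 0.0
t 10.075 pos [ 0.6369 -0.3638  0.3151] yaw 64.08 shift [ 0.0913 -0.1997  0.0954] turn -90.92 F [ 0.5  0.4 -1.5] T [-0.07  0.09  0.04] op 0.0877 ff 0.0 q [-0.14  0.73  1.08  1.32 -0.63  1.45  0.44] tilt [-0.002 -0.002 -1.   ]
```

View pics/c2.png

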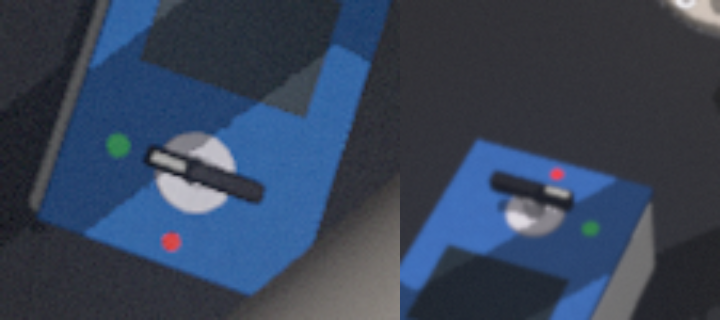

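The crop shows the stripe end at (150,155), pointing to the green dot at (118,146), with the gripper clear. The handle is at its stop, so I hand in.

```bash
python3 -c "
from rig import bot
print(bot.hand_in())"
```

```text
the job is handed in; nothing more can be done
None
```

The blue hatch's T-handle is turned clockwise to its hard stop with the stripe at the green dot, then released with the arm clear; the white-hatch latch was not touched, and the job is handed in at about 10 s.

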